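# Show the workmate the chisel and the mortise

## Task

Show your workmate the next job by pointing, with the fingertips two or three centimetres above the thing: first hold for two seconds over the handle of the wide chisel (the wider-bladed of the two), then hold for two seconds over the square hole in the wooden blank, and finish still pointing there. Touch, move or lift nothing, and point at no other tool or hole: on the way, keep your hand raised well clear of everything.

Things in the scene. Friction and masses are not known exactly. Their poses are not given: they have to be found in the camera images.
- wide_chisel_handle (a point): Carving tool lying flat on the bench: straight wooden handle 110 mm long, 26 mm wide, 22 mm high with a thin brass ferrule, and a flat steel blade 25 mm wide; the whole tool is about 218 mm long. The point is the middle of the handle's upper face, 22 mm above the bench; x runs along the tool towards the blade, z up. This is the first thing to point at.
- narrow_chisel_handle (a point): Carving tool lying flat on the bench: straight wooden handle 110 mm long, 26 mm wide, 22 mm high with a thin brass ferrule, and a flat steel blade only 8 mm wide; about 218 mm long in all. The point is the middle of the handle's upper face, 22 mm above the bench; x runs along the tool towards the blade, z up. Not to be pointed at.
- awl_handle (a point): Carving tool lying flat on the bench: straight wooden handle 110 mm long, 26 mm wide, 22 mm high with a thin brass ferrule, and a thin round steel spike of 4.4 mm diameter; about 185 mm long in all. The point is the middle of the handle's upper face, 22 mm above the bench; x runs along the tool towards the blade, z up. Not to be pointed at.
- square_hole (a point): Square through hole (mortise) of 30 by 30 mm in a plain wooden blank 140 mm long, 50 mm wide, 30 mm high that lies flat on the bench. The point is the centre of the opening, in the blank's upper face, 30 mm above the bench and 25 mm from the blank's middle; x runs along the blank, towards its end nearer the opening, z up. This is the second thing to point at.
- round_hole (a point): Round through hole of 20 mm diameter in a plain wooden blank 140 mm long, 50 mm wide, 30 mm high that lies flat on the bench. The point is the centre of the opening, in the blank's upper face, 30 mm above the bench and 25 mm from the blank's middle; x runs along the blank, towards its end nearer the opening, z up. Not to be pointed at.
- slot (a point): Narrow slot 60 mm long and 10 mm wide, right through, in a plain wooden blank 140 mm long, 50 mm wide, 30 mm high that lies flat on the bench. The point is the centre of the opening, in the blank's upper face, 30 mm above the bench and 25 mm from the blank's middle; x runs along the blank, towards its end nearer the opening, z up. Not to be pointed at.
- glue_bottle: Standing green bottle of wood glue with a red cap, 56 mm in diameter, 130 mm high, beyond the work. Origin at the centre of its underside. Leave alone.
- pencil: Flat red carpenter's pencil, 150 by 14 by 10 mm, lying between the tools and the blanks. Origin at the centre of its underside, x along it. Leave alone.
- clamp: Dark steel G-clamp lying flat, frame 80 by 130 by 18 mm with a steel screw, beyond the blanks. Origin in the middle of the frame at the underside. Leave alone.
Mind the look-alikes: they are no part of the job. Leave any turquoise look-alike of the part that bears wide_chisel_handle alone. Leave any yellow look-alike of the part that bears square_hole alone.

How it is judged:
On the way, in this order (a step that is already met when the one before it is completed fails the run):
1. the fingers point at the handle of the wide chisel from just above, for at least 1.5 s (x of the grasp point in the frame of wide_chisel_handle between -0.055 and 0.055 m and y of the grasp point in the frame of wide_chisel_handle between -0.022 and 0.022 m and z of the grasp point in the frame of wide_chisel_handle between 0.01 and 0.075 m), for 1.5 s.
2. the fingers point at the square hole from just above, for at least 1.5 s (horizontal distance between the grasp point and square_hole below 0.022 m and z of the grasp point in the frame of square_hole between 0.01 and 0.075 m), for 1.5 s.
At the end, for the whole second after the job is handed in: The fingers still point at the square hole: the grasp point is within 22 mm of the hole's centre seen from above, and 10 to 75 mm over the blank's upper face (fingertips up to about 55 mm). No tool, blank, bottle, pencil or clamp lies more than 8 mm from where it started (all of step 2 and distance of each of wide_chisel_handle, narrow_chisel_handle, awl_handle, square_hole, round_hole, slot, glue_bottle, pencil, clamp from where it was at the start of the episode below 0.008 m); the robot touches nothing.
It fails at once if the robot touches something (more than 0.5 N) (contact force between any of the fingers, the arm and anything else above 0.5 N).
It fails at once if a tool, a blank or a bystander is moved or lifted by more than 8 mm (distance of any of wide_chisel_handle, narrow_chisel_handle, awl_handle, square_hole, round_hole, slot, glue_bottle, pencil, clamp from where it was at the start of the episode above 0.008 m).
It fails at once if the fingers come down over another tool's handle or another hole (fingertips within about 35 mm above it) ((x of the grasp point in the frame of narrow_chisel_handle between -0.055 and 0.055 m and y of the grasp point in the frame of narrow_chisel_handle between -0.018 and 0.018 m and z of the grasp point in the frame of narrow_chisel_handle between 0.01 and 0.055 m) or (x of the grasp point in the frame of awl_handle between -0.055 and 0.055 m and y of the grasp point in the frame of awl_handle between -0.018 and 0.018 m and z of the grasp point in the frame of awl_handle between 0.01 and 0.055 m) or (horizontal distance between the grasp point and round_hole below 0.018 m and z of the grasp point in the frame of round_hole between 0.01 and 0.055 m) or (horizontal distance between the grasp point and slot below 0.018 m and z of the grasp point in the frame of slot between 0.01 and 0.055 m)).
It also fails if it takes over 42 s, if anything falls off the work surface, if the arm or the gripper's body presses on something with over 40 N, if the wrist force passes 120 N, or if a joint passes its speed limit or range.

## Robot

A 6-joint arm with a two-finger parallel gripper is mounted at the origin on the work surface. World frame = base frame: x ahead of the robot, y to its left, z up, the work surface at z = 0. Lengths are in m, angles in rad, forces in N, time in s.
With the tool pointing down it reaches from about 0.3 to 0.875 m from the base axis. Payload 6.4 kg.
Tool frame: the origin (TCP) lies at the very end of the fingers, on their centre line; the grasp point (between the pads) lies 19 mm behind it; x points along the fingers, z is the direction in which the jaws open and shut, and the axes are right-handed (so a half turn about x gives the same grasp; the last joint's range is limited). The gripper opens to 88 mm and grips with 3 to 60 N. Pads are 18 mm wide; open, the fingers measure 123 mm over their backs; the gripper's body (75 mm by 187 mm) begins 45 mm behind the grasp point.
Start: joints at [1.013, 0.181, 1.607, -0, 1.354, -0.206], TCP at [0.198, 0.54, 0.239] pointing down, gripper open.
Joint ranges: [-2.99, 2.99], [-0.89, 2.07], [0.3, 2.58], [-1.14, 4.28], [0, 2.63], [-3.12, 3.12]. Speed limits (rad/s): [2.57, 2.57, 3.01, 3.14, 3.14, 3.14].

## Interface

Orientations are given as a unit quaternion [x, y, z, w].
In Python, from workcell import r gives the robot as it stands.
- The arm moves only by the shell command python3 -m jog 'ROWS' [FORCE]. ROWS is JSON, one flat list of numbers, 7 for each row, row after row: the opening, from -1 (shut) to 1 (fully open), then the shift along the tool's x, y, z in cm, then the turn, a rotation vector about the tool's x, y, z in rad. A call has 1 to 12 rows; each row shifts and turns the pose as measured when the row begins, along the tool's axes as they then stand; what a row does not reach is not made up. A row lasts 1/10 s, in which the tool goes at most 50 mm and 8.59 degrees, less where a joint would pass 70% of its speed; a pose out of reach is approached as far as the arm can. A call is refused whole if a number of a shift passes 5 or a number of a turn 0.15, either way. A call with a gripper value outside its range is refused whole. The fingers move at their own pace and stop on an object; FORCE is the grip in N (left out, the last holds). Time passes only in rows, so rows that do not move let the fingers close. It gives the time, the measured TCP pose, the force and the opening at its end, in the units of the state.
- r.read_state(): the state, without advancing time (a new reading comes with each control period).
- r.read_camera(name): name is "scene" or "top"; returns a dict with "color" (480x640x3 uint8, red, green, blue), "fov_y" (degrees; the focal length in pixels is half the picture's height over the tangent of half this angle, whatever the lens; pixels are square), "cx", "cy" (the principal point, pixels), "R" (3x3) and "t" (3): a world point X has camera coordinates R X + t. Camera axes: x right, y down, z forward; pixel columns grow to the right and rows downward; lengths in m; the calibration is good to about 2 mm. A picture is of the moment at which its call begins. There is no depth.
- r.hand_in(): hands the job in, once; it reports no verdict.
Trained networks look in the newest picture that a camera, given by its name, has taken for a name from the list of things; names that differ only in an ending like _2 or _b are one class to them, and where a whole thing is asked for, a point or a joint stands for the part that bears it (a point fixed in the world has none). Each returns a list of dicts, best first, with "confidence" (0 to 1); they miss things now and then, are a little off and sometimes report something else, mostly with a low value. They report only what shows in the picture. A call takes as long as a camera call. They do not tell look-alikes from the thing itself.
- r.spot_in(camera, query): "centre" ([x, y, z] in m, in world coordinates, good to about 4 mm: the middle of the surface that is visible of it).
- r.cut_out(camera, query): "pixels" (480x640 bool, what is visible of it).
- r.tip_of(camera, query): "centre" ([x, y, z] in m, in world coordinates, good to about 4 mm: a listed point, or the origin of a listed thing).
The state is a dict: "clock": time; "qpos": joint angles; "dq": joint speeds; "effort": joint torques, N m; "tcp_pos": TCP position; "eef_rot": TCP orientation; "contact_force": force on the tool from outside, world axes, zero at the start; "moment": the same for the moment, N m; "opening": finger opening in m.
Only numpy, scipy, OpenCV 4.12 (cv2) and the standard library are available. Lean on these libraries where they do the work, as an engineer would, in place of code of your own. Each camera call takes 0.05 s, during which the arm holds its last target. There are 200 camera calls.

## Working session

There is one attempt and no reset: what is moved stays moved. The work goes in short steps, Python scripts to look and compute and a shell command to move; the robot and the scene stay as the last step left them, time stands still between calls to the robot, and variables do not carry over. Pictures are saved under pics/ and viewed, about 8 in all and at most 12, crops included, and the job is handed in when it is done.

```bash
mkdir -p pics
python3 - <<'E'
from workcell import r
import cv2,numpy as np
s=r.read_state();print(s['clock'],s['tcp_pos'],s['eef_rot'],s['opening'])
for c in('scene','top'):
    p=r.read_camera(c);cv2.imwrite(f'pics/{c}1.png',p['color'][:,:,::-1])
    print(c,p['fov_y'],np.round(p['R'],3).tolist(),np.round(p['t'],3))
    f=240/np.tan(np.radians(p['fov_y']/2))
    for q in('wide_chisel_handle','narrow_chisel_handle','awl_handle','square_hole','round_hole','slot','glue_bottle','pencil','clamp'):
        for d in r.tip_of(c,q):
            X=np.array(d['centre']);Y=p['R']@X+p['t'];print(q,np.round(X,3),round(d['confidence'],2),np.round([f*Y[0]/Y[2]+p['cx'],f*Y[1]/Y[2]+p['cy']]))
E
```

```text
0.0 [0.19784582 0.53933621 0.2378325 ] [-0.40503889  0.58032809  0.40454436  0.57922937] 0.08824547295414635
scene 50.28427518494613 [[-0.571, 0.821, -0.007], [0.485, 0.331, -0.81], [-0.662, -0.466, -0.587]] [ 0.41  -0.164  1.466]
wide_chisel_handle [ 0.476 -0.326  0.023] 0.83 [261. 211.]
wide_chisel_handle [ 0.522 -0.564  0.023] 0.73 [182. 191.]
narrow_chisel_handle [ 0.514 -0.217  0.022] 0.95 [287. 233.]
awl_handle [ 0.474 -0.1    0.026] 0.61 [338. 240.]
square_hole [0.352 0.131 0.029] 0.97 [453. 246.]
square_hole [0.547 0.111 0.029] 0.64 [406. 291.]
round_hole [0.535 0.205 0.034] 0.58 [453. 304.]
round_hole [ 0.475 -0.326  0.022] 0.29 [262. 211.]
slot [0.55  0.317 0.034] 0.73 [508. 333.]
slot [ 0.471 -0.102  0.025] 0.62 [337. 239.]
pencil [ 0.454 -0.001 -0.   ] 0.71 [379. 259.]
clamp [ 0.749  0.234 -0.004] 0.77 [416. 400.]
top 48.4874815160507 [[-0.02, -1.0, -0.002], [-0.991, 0.021, -0.129], [0.129, -0.0, -0.992]] [-0.106  0.569  1.139]
wide_chisel_handle [ 0.522 -0.567  0.022] 0.75 [526. 257.]
wide_chisel_handle [ 0.473 -0.325  0.021] 0.58 [417. 282.]
narrow_chisel_handle [ 0.515 -0.216  0.024] 0.64 [367. 263.]
awl_handle [ 0.475 -0.097  0.023] 0.81 [314. 283.]
square_hole [0.354 0.134 0.032] 0.96 [209. 341.]
square_hole [0.545 0.11  0.03 ] 0.63 [220. 253.]
round_hole [0.535 0.207 0.031] 0.67 [176. 258.]
round_hole [ 0.474 -0.098  0.021] 0.21 [315. 283.]
slot [0.554 0.317 0.03 ] 0.72 [126. 251.]
glue_bottle [0.778 0.018 0.   ] 0.75 [263. 154.]
glue_bottle [ 0.749  0.232 -0.003] 0.72 [171. 168.]
pencil [0.452 0.002 0.001] 0.55 [270. 295.]
clamp [ 0.745  0.23  -0.001] 0.83 [171. 169.]
```

View pics/top1.png

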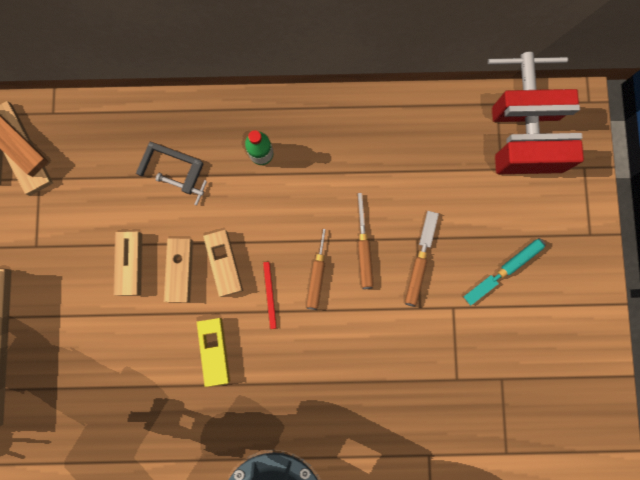

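View pics/scene1.png

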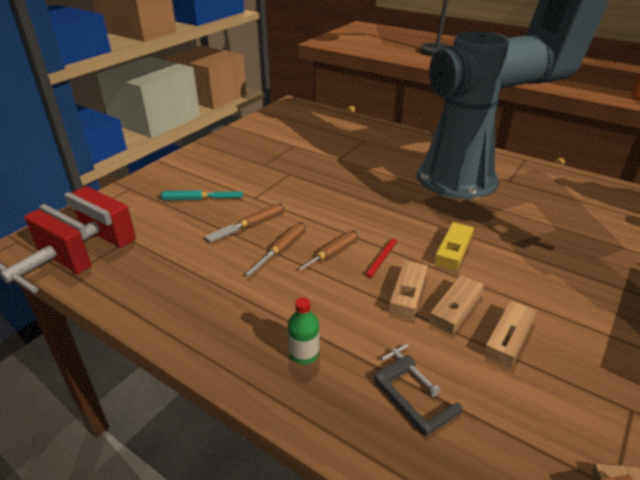

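The top view shows these tools that could be taken for the wide chisel:
- Wide chisel, brown handle: (417,282)
- Narrow chisel: (367,263)
- Awl: (314,283)
- Turquoise look-alike: (526,257)

For the hole, the candidates are:
- Square hole in the plain blank: (220,253)
- Yellow look-alike: (209,341)
- Round hole: (177,258)
- Slot: (126,251)

By the description I choose (417,282) and (220,253). One close crop will check this, and I'll triangulate both points from the two cameras.

Run:
```python
from workcell import r
import cv2,numpy as np
from scipy.spatial.transform import Rotation as Ro
p=r.read_camera('top');f=240/np.tan(np.radians(p['fov_y']/2))
g=p['color'][:,:,::-1]
cv2.imwrite('pics/crop.png',np.hstack([cv2.resize(g[210:310,345:455],None,fx=3.5,fy=3.5,interpolation=2),cv2.resize(g[210:310,160:270],None,fx=3.5,fy=3.5,interpolation=2)]))
def back(u,v,z):
    d=p['R'].T@np.array([(u-p['cx'])/f,(v-p['cy'])/f,1]);o=-p['R'].T@p['t'];return o+d*(z-o[2])/d[2]
# wide handle: brown pixels in cut-out ; square hole: dark pixels in hole
for d in r.cut_out('top','wide_chisel_handle'):
    v,u=np.nonzero(d['pixels']);print('wide mask',d['confidence'],u.mean(),v.mean(),u.min(),u.max(),v.min(),v.max())
    hs=cv2.cvtColor(p['color'],cv2.COLOR_RGB2HSV)[v,u];k=(hs[:,1]>110)&((hs[:,0]<16))
    if k.sum()>50:print(' handle',k.sum(),u[k].mean(),v[k].mean(),back(u[k].mean(),v[k].mean(),.018).round(4))
gr=cv2.cvtColor(p['color'],cv2.COLOR_RGB2GRAY)[242:264,208:234];print(gr[::2])
print('hole px(220.5,252.5)',back(220.5,252.5,.03).round(4))
s=r.read_state();R=Ro.from_quat(s['eef_rot']).as_matrix();print(R.round(3))
for T in([.475,-.326,.047],[.546,.1105,.055]):print('from start, tool axes cm',(100*R.T@(np.array(T)-s['tcp_pos'])).round(1))
print('between',(100*R.T@np.array([.071,.4365,.008])).round(1))
```

```text
wide mask 0.73 504.74136321195147 270.2063492063492 464 544 238 304
wide mask 0.58 420.11369990680333 260.69897483690585 405 437 212 306
 handle 597 414.98324958123953 281.1474036850921 [ 0.4741 -0.3202  0.018 ]
[[197 195 191 188 186 189 193 194 193 187 182 183 189 189 185 178 178 178
  178 170 126  67  55  57  57  56]
 [199 197 193 188 185 187 189 191 191 186 173 156 143 136 125 108 133 167
  177 176 148  96  63  72  77  79]
 [198 196 191 179 158 141 128 111  96  86  79  73  69  72  76  84 113 156
  176 178 174 133  77  74  86  87]
 [199 195 172 121  73  67  73  74  79  85  85  85  88  89  88  88  97 140
  172 177 176 148  97  66  79  88]
 [196 198 191 149  87  64  78  89  90  90  92  89  90  91  90  91  92 113
  154 175 178 174 135  78  74  88]
 [185 199 195 172 116  66  67  82  88  90  91  89  90  90  91  91  89  97
  143 175 178 177 157 110  70  82]
 [181 198 199 193 151  85  60  75  87  87  87  87  87  86  86  76  70  72
   96 148 176 179 175 142  89  71]
 [157 188 199 196 180 130  67  57  64  67  66  66  66  64  63  63  67  74
   88 127 163 177 178 169 123  69]
 [141 177 197 199 193 154  86  56  57  64  74  84  95 114 147 170 178 183
  186 181 177 177 177 175 145  88]
 [133 159 187 199 197 186 153 146 166 172 180 188 193 191 186 182 184 191
  190 184 177 176 177 178 169 124]
 [129 139 176 196 199 196 193 189 184 183 185 189 193 193 189 184 183 187
  191 188 179 175 176 177 176 145]]
hole px(220.5,252.5) [0.5456 0.1091 0.03  ]
[[-0.    -0.939  0.345]
 [-0.     0.345  0.939]
 [-1.     0.    -0.   ]]
from start, tool axes cm [ 19.2 -55.8 -71.7]
from start, tool axes cm [ 18.4 -47.4 -28.3]
between [-0.8  8.4 43.4]
```

View pics/crop.png

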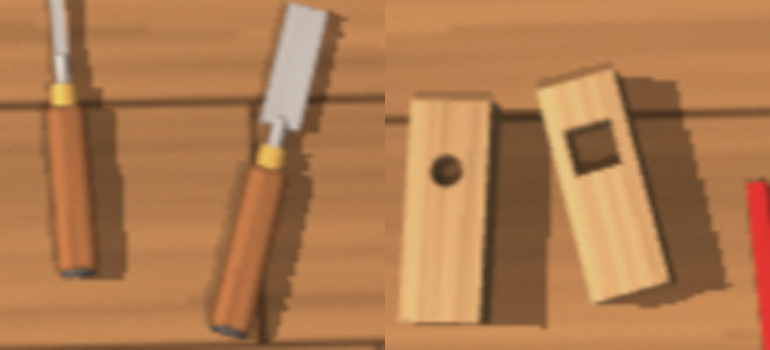

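The crop settles the choice. On the left, the broad blade belongs to the tool whose handle is at about (416,281), and its neighbour is the narrow one. On the right, the square hole is at about (220,252), with the round hole in the blank beside it. Targets are the handle at (0.474, -0.323) and the hole at (0.546, 0.110). I'll travel high with the fingers shut.

```bash
python3 -m jog '[-1,0,-2.8,-3.6,0,0,0,-1,0,-2.8,-3.6,0,0,0,-1,0,-2.8,-3.6,0,0,0,-1,0,-2.8,-3.6,0,0,0,-1,0,-2.8,-3.6,0,0,0,-1,0,-2.8,-3.6,0,0,0,-1,0,-2.8,-3.6,0,0,0,-1,0,-2.8,-3.6,0,0,0,-1,0,-2.8,-3.6,0,0,0,-1,0,-2.8,-3.6,0,0,0]'
```

```text
clock: 2.1
tcp_pos: [0.3406, 0.0956, 0.2389]
eef_rot: [-0.409, 0.575, 0.407, 0.58]
contact_force: [0.7, -0.5, -0.3]
opening: 0.0103
```

```bash
python3 -m jog '[-1,0,-2.7,-3.4,0,0,0,-1,0,-2.7,-3.4,0,0,0,-1,0,-2.7,-3.4,0,0,0,-1,0,-2.7,-3.4,0,0,0,-1,0,-2.7,-3.4,0,0,0,-1,0,-2.7,-3.4,0,0,0,-1,0,-2.7,-3.4,0,0,0,-1,0,-2.7,-3.4,0,0,0,-1,0,-2.7,-3.4,0,0,0,-1,0,-2.7,-3.4,0,0,0,-1,0,0,0,0,0,0]'
python3 - <<'E'
from workcell import r
import numpy as np
from scipy.spatial.transform import Rotation as Ro
s=r.read_state();R=Ro.from_quat(s['eef_rot']).as_matrix();print(s['clock'],s['tcp_pos'],R.round(3),(100*R.T@(np.array([.474,-.323,.047])-s['tcp_pos'])).round(1))
E
```

```text
clock: 3.2
tcp_pos: [0.4844, -0.3406, 0.2424]
eef_rot: [-0.41, 0.575, 0.402, 0.584]
contact_force: [-0.4, 1.3, -1.4]
opening: 0.0003
3.2 [ 0.48437794 -0.34061946  0.24244975] [[ 0.017 -0.94   0.342]
 [-0.002  0.342  0.94 ]
 [-1.    -0.017  0.004]] [19.5  1.9  1.2]
```

```bash
python3 -m jog '[-1,1,1.9,1.2,0,0,0,-1,3,0,0,0,0,0,-1,3,0,0,0,0,0,-1,3,0,0,0,0,0,-1,3,0,0,0,0,0,-1,2,0,0,0,0,0,-1,0,0,0,0,0,0]'
python3 - <<'E'
from workcell import r
import numpy as np,cv2
from scipy.spatial.transform import Rotation as Ro
s=r.read_state();R=Ro.from_quat(s['eef_rot']).as_matrix();print(s['clock'],s['tcp_pos'],R.round(3),(100*R.T@(np.array([.474,-.323,.047])-s['tcp_pos'])).round(1))
p=r.read_camera('scene');cv2.imwrite('pics/s2.png',cv2.resize(p['color'][120:280,160:400,::-1],None,fx=3,fy=3))
E
```

```text
clock: 3.9
tcp_pos: [0.4728, -0.3214, 0.0886]
eef_rot: [-0.41, 0.575, 0.401, 0.584]
contact_force: [0.3, -0.5, -0.2]
opening: 0.0005
3.9 [ 0.47275135 -0.32142691  0.08860168] [[ 0.019 -0.939  0.343]
 [-0.003  0.343  0.939]
 [-1.    -0.019  0.004]] [ 4.2 -0.1 -0.1]
```

View pics/s2.png

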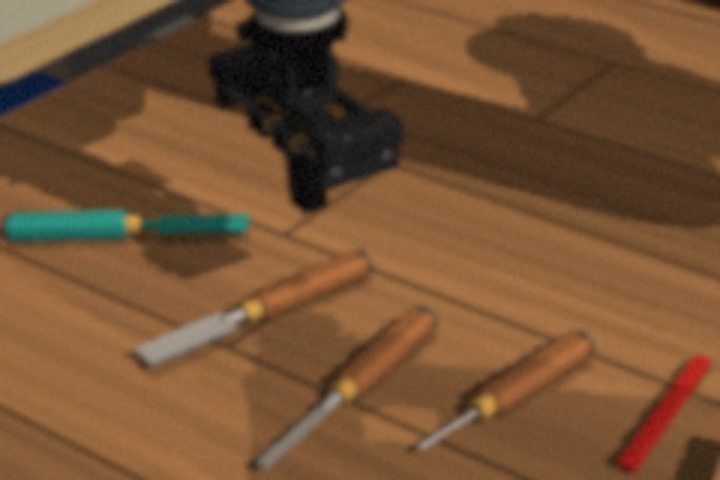

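The picture shows the shut fingertips at about (264,188), straight above the wide chisel's handle at (261,211). That is the offset expected at this height. Next I go down to about 25 mm above it and hold.

```bash
python3 -m jog '[-1,2,0,0,0,0,0,-1,1.5,0,0,0,0,0,-1,0.6,0,0,0,0,0,-1,0,0,0,0,0,0,-1,0,0,0,0,0,0,-1,0,0,0,0,0,0,-1,0,0,0,0,0,0,-1,0,0,0,0,0,0,-1,0,0,0,0,0,0,-1,0,0,0,0,0,0,-1,0,0,0,0,0,0,-1,0,0,0,0,0,0]'
python3 -m jog '[-1,0,0,0,0,0,0,-1,0,0,0,0,0,0,-1,0,0,0,0,0,0,-1,0,0,0,0,0,0,-1,0,0,0,0,0,0,-1,0,0,0,0,0,0,-1,0,0,0,0,0,0,-1,0,0,0,0,0,0,-1,0,0,0,0,0,0,-1,0,0,0,0,0,0,-1,0,0,0,0,0,0,-1,0,0,0,0,0,0]'
python3 - <<'E'
from workcell import r
import cv2
p=r.read_camera('scene');cv2.imwrite('pics/s3.png',cv2.resize(p['color'][120:280,160:400,::-1],None,fx=3,fy=3))
E
```

```text
clock: 5.15
tcp_pos: [0.4788, -0.3258, 0.057]
eef_rot: [-0.416, 0.573, 0.395, 0.585]
contact_force: [-1.1, -0.6, -0.2]
opening: 0.0002
clock: 6.35
tcp_pos: [0.4787, -0.3257, 0.0568]
eef_rot: [-0.415, 0.574, 0.396, 0.585]
contact_force: [-0.0, 0.7, 0.1]
opening: 0.0007
```

View pics/s3.png

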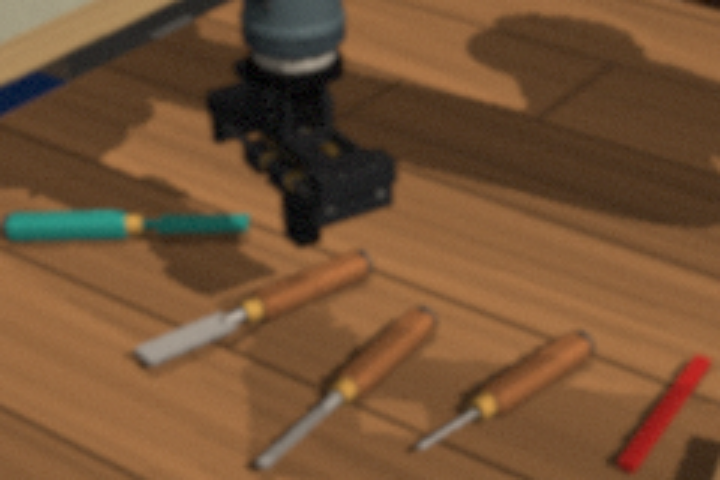

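Fingertips are at crop (303,240), over the middle of the handle, but about 35 mm up and slightly tilted. I'll find out why, then come down about 1 cm more.

```bash
cat > w.py <<'E'
from workcell import r
import numpy as np,sys
from scipy.spatial.transform import Rotation as Ro
T=np.array([float(a) for a in sys.argv[1:4]])
s=r.read_state();R=Ro.from_quat(s['eef_rot']).as_matrix()
R0=np.array([[0,-.939,.345],[0,.345,.939],[-1,0,0]])
print(s['clock'],np.round(s['qpos'],2),'grasp',(s['tcp_pos']-.019*R[:,0]).round(4),'shift cm',(100*R.T@(T-s['tcp_pos'])).round(2),'turn',Ro.from_matrix(R.T@R0).as_rotvec().round(3))
E
python3 w.py .474 -.323 .047
```

```text
6.4 [-0.81  0.4   1.74  0.01  0.97 -2.04] grasp [ 0.4782 -0.3254  0.0758] shift cm [0.96 0.57 0.1 ] turn [ 0.003 -0.003  0.032]
```

```bash
python3 -m jog '[-1,0.5,0.3,0,0,0,0.03,-1,0.5,0.3,0,0,0,0,-1,0,0,0,0,0,0,-1,0,0,0,0,0,0,-1,0,0,0,0,0,0,-1,0,0,0,0,0,0,-1,0,0,0,0,0,0,-1,0,0,0,0,0,0,-1,0,0,0,0,0,0,-1,0,0,0,0,0,0,-1,0,0,0,0,0,0,-1,0,0,0,0,0,0]'
python3 -m jog '[-1,0,0,0,0,0,0,-1,0,0,0,0,0,0,-1,0,0,0,0,0,0,-1,0,0,0,0,0,0,-1,0,0,0,0,0,0,-1,0,0,0,0,0,0,-1,0,0,0,0,0,0,-1,0,0,0,0,0,0,-1,0,0,0,0,0,0,-1,0,0,0,0,0,0,-1,0,0,0,0,0,0,-1,0,0,0,0,0,0]'; python3 w.py .474 -.323 .047
```

```text
clock: 7.6
tcp_pos: [0.4728, -0.3236, 0.0458]
eef_rot: [-0.406, 0.58, 0.405, 0.578]
contact_force: [-0.4, -0.6, 0.9]
opening: 0.0003
clock: 8.8
tcp_pos: [0.4727, -0.3236, 0.0458]
eef_rot: [-0.406, 0.58, 0.405, 0.578]
contact_force: [0.4, -0.4, -0.0]
opening: 0.0004
8.8 [-0.81  0.42  1.74 -0.    0.98 -2.03] grasp [ 0.4728 -0.3235  0.0648] shift cm [-0.13 -0.1   0.1 ] turn [ 0.003 -0.003 -0.001]
```

Held for more than 2 s at 24 mm. Now straight up, then across.

```bash
python3 -m jog '[-1,-3.6,0,0,0,0,0,-1,-3.6,0,0,0,0,0,-1,-3.6,0,0,0,0,0,-1,-3.6,0,0,0,0,0,-1,-3.6,0,0,0,0,0,-1,0,0,0,0,0,0]'; python3 w.py .546 .11 .2
```

```text
clock: 9.4
tcp_pos: [0.4719, -0.3221, 0.2306]
eef_rot: [-0.404, 0.581, 0.407, 0.578]
contact_force: [-0.0, -0.2, -0.2]
opening: 0.0008
9.4 [-0.8   0.18  1.62 -0.    1.34 -2.03] grasp [ 0.472  -0.3221  0.2496] shift cm [ 3.07  7.81 43.14] turn [ 0.003 -0.001 -0.005]
```

```bash
python3 -m jog '[-1,0,0.8,4,0,0,0,-1,0,0.8,4,0,0,0,-1,0,0.8,4,0,0,0,-1,0,0.8,4,0,0,0,-1,0,0.8,4,0,0,0,-1,0,0.8,4,0,0,0,-1,0,0.8,4,0,0,0,-1,0,0.8,4,0,0,0,-1,0,0.8,4,0,0,0,-1,0,0.8,4,0,0,0,-1,0,0,0,0,0,0]'; python3 w.py .546 .11 .055
```

```text
clock: 10.5
tcp_pos: [0.5338, 0.0947, 0.225]
eef_rot: [-0.402, 0.582, 0.405, 0.578]
contact_force: [-0.5, -1.2, -0.3]
opening: 0.0002
10.5 [-0.04  0.13  1.7  -0.    1.32 -1.26] grasp [0.5339 0.0947 0.244 ] shift cm [16.99 -0.73  1.9 ] turn [-0.003 -0.002 -0.007]
```

```bash
python3 -m jog '[-1,0,-0.6,1.9,0,0,0,-1,3,0,0,0,0,0,-1,3,0,0,0,0,0,-1,3,0,0,0,0,0,-1,2,0,0,0,0,0,-1,1,0,0,0,0,0,-1,0,0,0,0,0,0]'; python3 w.py .546 .11 .055;python3 - <<'E'
from workcell import r
import cv2,numpy as np
p=r.read_camera('scene');cv2.imwrite('pics/s4.png',cv2.resize(p['color'][170:370,330:570,::-1],None,fx=3,fy=3))
E
```

```text
clock: 11.2
tcp_pos: [0.5439, 0.1086, 0.0978]
eef_rot: [-0.403, 0.583, 0.406, 0.577]
contact_force: [0.2, -0.2, 0.6]
opening: 0.0002
11.2 [-0.02  0.31  1.76 -0.    1.08 -1.23] grasp [0.5441 0.1086 0.1168] shift cm [ 4.28 -0.19  0.23] turn [-0.    -0.005 -0.009]
```

View pics/s4.png

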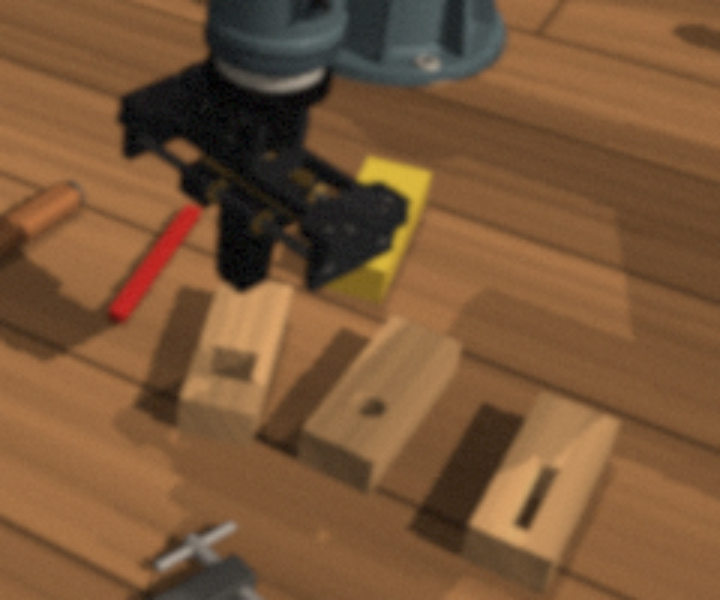

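The fingertips are at about crop (243,283), directly above the square hole at crop (233,362). The other blanks are clear to the right. I go down and hold.

```bash
python3 -m jog '[-1,2,-0.2,0.2,0,0,0,-1,1.2,0,0,0,0,0,-1,0.7,0,0,0,0,0,-1,0,0,0,0,0,0,-1,0,0,0,0,0,0,-1,0,0,0,0,0,0]'; python3 w.py .546 .11 .055
```

```text
clock: 11.85
tcp_pos: [0.5513, 0.1088, 0.0643]
eef_rot: [-0.405, 0.58, 0.404, 0.58]
contact_force: [-0.3, -0.6, -0.6]
opening: 0.0007
11.85 [-0.01  0.37  1.76 -0.    1.01 -1.23] grasp [0.5512 0.1089 0.0833] shift cm [ 0.93  0.54 -0.07] turn [-0.001 -0.002  0.002]
```

```bash
python3 -m jog '[-1,0.8,0.5,0,0,0,0,-1,0,0,0,0,0,0,-1,0,0,0,0,0,0,-1,0,0,0,0,0,0,-1,0,0,0,0,0,0,-1,0,0,0,0,0,0,-1,0,0,0,0,0,0,-1,0,0,0,0,0,0,-1,0,0,0,0,0,0,-1,0,0,0,0,0,0,-1,0,0,0,0,0,0,-1,0,0,0,0,0,0]'
python3 -m jog '[-1,0,0,0,0,0,0,-1,0,0,0,0,0,0,-1,0,0,0,0,0,0,-1,0,0,0,0,0,0,-1,0,0,0,0,0,0,-1,0,0,0,0,0,0,-1,0,0,0,0,0,0,-1,0,0,0,0,0,0,-1,0,0,0,0,0,0,-1,0,0,0,0,0,0,-1,0,0,0,0,0,0,-1,0,0,0,0,0,0]';python3 w.py .546 .11 .055;python3 - <<'E'
from workcell import r
import cv2,numpy as np
p=r.read_camera('scene');cv2.imwrite('pics/s5.png',cv2.resize(p['color'][170:370,330:570,::-1],None,fx=3,fy=3))
E
```

```text
clock: 13.05
tcp_pos: [0.5472, 0.1108, 0.0573]
eef_rot: [-0.406, 0.579, 0.403, 0.58]
contact_force: [0.4, -0.7, -0.2]
opening: 0.0004
clock: 14.25
tcp_pos: [0.5472, 0.1108, 0.0573]
eef_rot: [-0.406, 0.579, 0.403, 0.58]
contact_force: [-0.4, 0.1, -0.4]
opening: 0.0004
14.25 [-0.01  0.37  1.77 -0.    0.99 -1.23] grasp [0.5471 0.1108 0.0763] shift cm [ 0.23  0.09 -0.12] turn [-0.    -0.001  0.004]
```

View pics/s5.png

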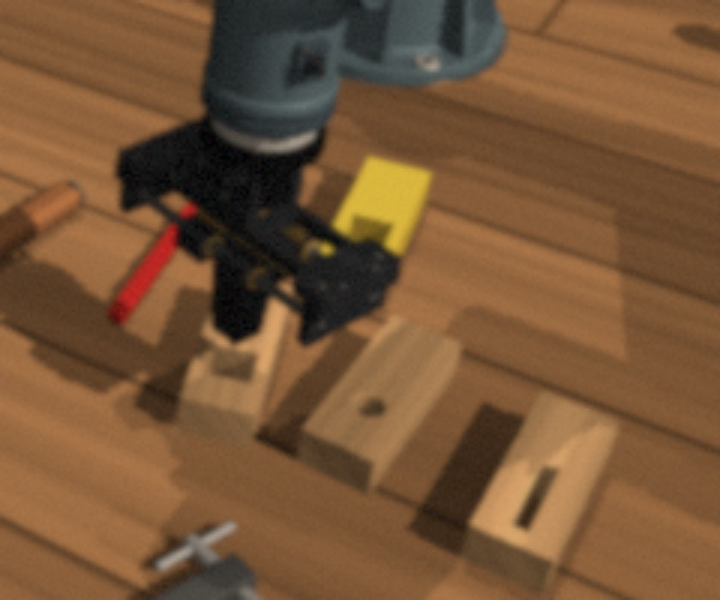

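The fingertips are at about crop (238,335), 27 mm above the square hole at crop (233,362). Nothing in the picture has moved. The hold has lasted more than 2 s, so I hand in.

```bash
python3 -c "
from workcell import r
print(r.hand_in())"
```

```text
the job is handed in; nothing more can be done
None
```

The robot pointed first at the handle of the wide chisel, then at the square hole. It was still pointing at the hole when I handed the job in at about 14.3 s of the 42 s allowed. `r.hand_in()` gives no verdict, so what follows is from my own checks.

- **Wide chisel:** the shut fingertips held for over 2 s about 24 mm above the handle, within a few millimetres of its middle. The first approach stopped about 35 mm up with a slight tilt, which I corrected before that hold.
- **Square hole:** the fingertips held for over 2 s about 27 mm above the opening, roughly 1–2 mm from its measured centre.
- **Clearance:** I crossed between the two with the fingertips about 0.23 m above the bench. In the last picture of the blanks everything was where it started. The force readings stayed within sensor noise (up to about 1.5 N per axis, also seen in free air), so the sensor alone could not show a touch near 0.5 N.
- **Disagreements:** the networks put the chisel handle at y = -0.326 and my pixel measurement at about -0.321, so I aimed at -0.323. They also listed the turquoise and yellow look-alikes, which I ruled out by colour in the pictures.

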